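Load the test plate into its cradle and drop the latch bar home

ROBOT

A 7-joint arm with a two-finger parallel gripper is mounted at the origin on a cart in front of the work surface, level with it; the furniture and walls round the work are solid. World frame = base frame: x ahead of the robot, y to its left, z up, the work surface at z = 0. Lengths are in m, angles in rad, forces in N, time in s.
With the tool pointing down it reaches from about 0.425 to 0.925 m from the base axis. Payload 6.8 kg.
Tool frame: the origin (TCP) lies on the centre line of the jaws, within the pads' length; the fingertips stand bot.tip_reach ahead of it and the grasp point (between the pads) lies 3 mm ahead of it (bot.tip_reach is the distance from the TCP to the fingertips, in m); z points along the fingers, y is the line along which they close (so a half turn about z gives the same grasp; the last joint's range is limited). The gripper opens to 85 mm and grips with 20 to 120 N. Pads are 22 mm wide; open, the fingers measure 114 mm over their backs; the gripper's body (76 mm by 85 mm) begins 54 mm behind the grasp point. The pads swing forward as they close: fully open they stand 13 mm farther back than shut.
Start: joints at [1.083, 0.477, 0.022, 1.555, -0.011, 1.109, -0.083], TCP at [0.25, -0.627, 0.253] pointing down, gripper open.
Joint ranges: [-2.96, 2.96], [-0.34, 2.1], [-1.41, 1.46], [0.24, 2.44], [-1.37, 4.51], [0.17, 1.92], [-2.96, 2.96]. Speed limits (rad/s): [2.39, 2.39, 3.14, 3.14, 3.14, 3.14, 3.14].

INTERFACE

Orientations are given as a unit quaternion [w, x, y, z].
In Python, from station import bot gives the robot as it stands.
- The arm moves only by the tool jog_arm, never from a script. Its argument "deltas" is a list of rows, each a list of 7 numbers: the shift along the world's x, y, z in m, then the turn, a rotation vector about the world's x, y, z in rad, then the opening, from 0 (shut) to 1 (fully open). In form: [[x, y, z, rx, ry, rz, grip], ...]. A call has 1 to 10 rows; each row shifts and turns the commanded pose from where the row before left it; what a row does not reach is not made up. A row lasts 1/10 s, in which the tool goes at most 50 mm and 8.59 degrees, less where a joint would pass 70% of its speed; a pose out of reach is approached as far as the arm can. A call with a gripper value outside its range is refused whole. The fingers move at their own pace and stop on an object; "newtons" is the grip in N (left out, the last holds). Time passes only in rows, so rows that do not move let the fingers close. It gives the time, the measured TCP pose, the force, the opening and the grip force at its end, in the units of the state.
- bot.get_obs(): the state, without advancing time (a new reading comes with each control period).
- bot.read_camera(name): name is "side" or "top" or "wrist"; returns a dict with "img" (420x560x3 uint8, red, green, blue), "K" (3x3 intrinsics, pixels), "eye" and "attitude" of the camera in the world. Camera axes: x right, y down, z forward; pixel columns grow to the right and rows downward; lengths in m; the calibration is good to about 2 mm. A picture is of the moment at which its call begins. There is no depth.
- bot.hand_in(): hands the job in; it is judged then, once.
The state is a dict: "t": time; "q": joint angles; "joint_vel": joint speeds; "joint_torque": joint torques, N m; "eef_pos": TCP position; "tool_rot": TCP orientation; "contact_force": force on the tool from outside, world axes, zero at the start; "torque": the same for the moment, N m; "gripper_width": opening from 0.0 (shut) to 1.0 (fully open); "grasp_force": force on a finger pad.
Only numpy, scipy, OpenCV 4.12 (cv2) and the standard library are available. Lean on these libraries where they do the work, as an engineer would, in place of code of your own. Each camera call takes 0.05 s, during which the arm holds its last target. There are 200 camera calls.

TASK

Take the clear test plate off the sloping white rest and stand it in the sloping slot of the blue-based cradle, long edge down and fully home, leaning on the two ribs. Then lock it in: swing the yellow latch bar across above the plate by its red ball knob, lift it over the keeper's lip and let it drop right down into the keeper's notch. Leave the other things on the table where they are and let go of everything.

Things in the scene. Friction and masses are not known exactly. Their poses are not given: they have to be found in the camera images.
- plate_rest: White/grey sloping rest, fixed; base 110 x 150 mm (x, y), origin under its centre, z up. The plate stands in its slot on a long edge, leaning 40 deg from vertical, top towards the rest's -x: up-slope = (-sin40, 0, cos40) in its axes. Slot and ribs as in the cradle (see cradle_seat)
- rest_seat (a point): Where the plate's centre is when it stands home in the rest (axes of plate_rest)
- cradle: Cradle, fixed; blue base 120 x 220 x 10 mm (x, y, z), origin under its centre, z up. Its slot runs along y and leans 28 deg from vertical, top towards -x: up-slope = (-sin28, 0, cos28) in its axes. Pivot post at y = +88 mm, keeper post at y = -88 mm, outside the slot. The plate home reaches 95 mm high; the closed bar passes 8 mm above it
- cradle_seat (a point): Where the plate's centre must come. Slot floor 39 mm down-slope of it; slot 13.5 mm wide, 133 mm long. Two ribs 18 mm wide at y = +-48 mm carry the plate's lower (-x side) face to 56 mm up-slope of the floor, open between them for a finger; opposite (+x side) a lip 15 mm high; end cheeks 28 mm high
- test_plate: Clear acrylic plate with red seal seats on its +z face, 78 x 125 x 8 mm (x, y, z), 0.1 kg, loose; origin at the centre of its -z face. On the rest its y axis lies level along the slot, its -x axis points up the slope, its -z face lies on the ribs
- plate_centre (a point): Centre of the plate's volume, 4 mm from its origin along +z
- latch_swivel (a joint): Turn of the latch bar about the upright pivot post, rad, stays where left (friction 0.04 N m). 0 = bar over the keeper's notch, pointing from the pivot along the cradle's -y; grows counter-clockwise from above as the bar swings open towards the cradle's +x
- latch_bar (a joint): Lift of the bar about its level pin at the pivot, rad. 0 = level, resting on the notch floor; grows as the free end rises (to 0.9). Unheld it falls by its weight, to -0.03 where nothing carries it. Bar: yellow, 10 x 10 mm, reaches 196 mm from the pivot, about 0.18 kg
- pivot (a point): Where the swivel axis and the lift pin cross, on the bar's axis, 108 mm above the table, on the cradle's y = +88 mm
- knob (a point): Centre of the red ball knob (24 mm across, on a 12 mm neck) on the bar, 140 mm out from the pivot and 36 mm above the bar's axis
- keeper_notch (a point): Centre of the notch floor, 103 mm above the table, 176 mm from the pivot. Notch 16 mm wide across the bar; lip on the open (+x) side 14 mm high, 10 mm thick: the bar must be lifted beyond 0.08 rad (0.15 is safe) until within 0.02 rad of swivel 0. Back wall (-x side) 28 mm high stops the bar
- bottle: Bystander: small oil bottle with red nozzle, 41 mm across, 125 mm high, origin under its centre
- blue_tape: Bystander: blue tape roll, 71 mm across, 23 mm high
- tub: Bystander: green tub, 69 mm across, 24 mm high
- block_a: Bystander: white block with red seal, 44 x 50 x 18 mm
- cup: Bystander: white cup, 67 mm across, 52 mm high

How it is judged:
On the way, in this order (a step that is already met when the one before it is completed fails the run):
1. the plate stands home in the cradle's slot, let go (distance between plate_centre and cradle_seat below 0.009 m and angle between the y axis of test_plate and the y axis of cradle, either way round below 0.08 rad and contact force between the fingers and test_plate below 0.1 N), for 0.2 s.
2. the bar is down in the keeper's notch (value of joint latch_swivel between -0.035 and 0.035 rad and value of joint latch_bar below 0.02 rad), for 0.2 s.
At the end, for the whole second after the job is handed in: The plate stands home in the cradle's slot, its centre within 9 mm of cradle_seat and its long edge within 0.08 rad of the slot; the latch bar lies down in the keeper's notch (swivel within 0.035 rad of 0, lift under 0.02 rad); all at rest (all of step 2 and distance between plate_centre and cradle_seat below 0.009 m and angle between the y axis of test_plate and the y axis of cradle, either way round below 0.08 rad and linear speed of test_plate below 0.02 m/s); the robot touches nothing.
It fails at once if a bystander (bottle, tape, tub, block, cup) is shoved more than 30 mm (distance of any of bottle, blue_tape, tub, block_a, cup from where it was at the start of the episode above 0.03 m).
It fails at once if the bottle or the cup is tipped over (angle between any of bottle, cup's own z axis and vertical above 0.5 rad).
It also fails if it takes over 56 s, if anything falls off the work surface, if the arm or the gripper's body presses on something with over 40 N, if the wrist force passes 120 N, or if a joint passes its speed limit or range.

## Working session

There is one attempt and no reset: what is moved stays moved. The work goes in short steps, Python scripts to look and compute and a tool call to move; the robot and the scene stay as the last step left them, time stands still between calls to the robot, and variables do not carry over. Pictures are saved under pics/ and viewed, at most 10 in all, crops included, and the job is handed in when it is done.

Besides the shell and the picture viewer there is one more tool, called after ">>>" as name(argument=value, ...) on one line, values as JSON. jog_arm: Moves the arm, as the interface text tells. Its arguments: {"type":"object","properties":{"deltas":{"type":"array"},"newtons":{"type":"number"}},"required":["deltas"]}

```bash
mkdir -p pics; ls; python3 - <<'E'
from station import bot
import cv2
print(bot.tip_reach, bot.get_obs())
for n in ("side","top"):
    c=bot.read_camera(n); print(n,c["K"],c["eye"],c["attitude"])
    cv2.imwrite(f"pics/{n}0.png",c["img"][:,:,::-1])
E
```

```text
pics
0.022 {'t': 0.0, 'q': array([ 1.08288314,  0.47783377,  0.02235926,  1.55648762, -0.01150858,
        1.10930928, -0.08306052]), 'joint_vel': array([-0.00075299,  0.00096362,  0.00063747,  0.00164958,  0.00087373,
        0.00022062, -0.00100588]), 'joint_torque': array([-6.36540717e-04, -5.96446824e+01,  1.60786439e+00, -2.81201541e+01,
        1.24084018e-02,  9.14200995e-03,  8.80572884e-06]), 'eef_pos': array([ 0.25001894, -0.6263702 ,  0.25228823]), 'tool_rot': array([-9.21220955e-04,  9.82017693e-01,  1.88786493e-01, -2.50933610e-04]), 'contact_force': array([ 0.78143933, -0.24921134,  0.3029641 ]), 'torque': array([ 0.06716828, -0.02547039, -0.0105955 ]), 'grasp_force': 0.0, 'gripper_width': 1.0030013690683144}
side [[460.81394882   0.         271.64482313]
 [  0.         460.81394882 202.95373743]
 [  0.           0.           1.        ]] [0.2350847  0.91696604 0.72869866] [ 0.08283568 -0.1444008   0.86401415 -0.47514861]
top [[481.57192894   0.         277.02278473]
 [  0.         481.57192894 215.24308497]
 [  0.           0.           1.        ]] [0.48800609 0.0544425  1.21903643] [-0.01241709  0.71472394 -0.69847142  0.0339585 ]
```

View pics/side0.png

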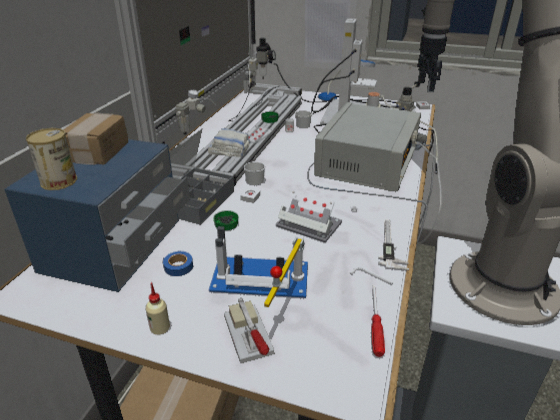

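View pics/top0.png

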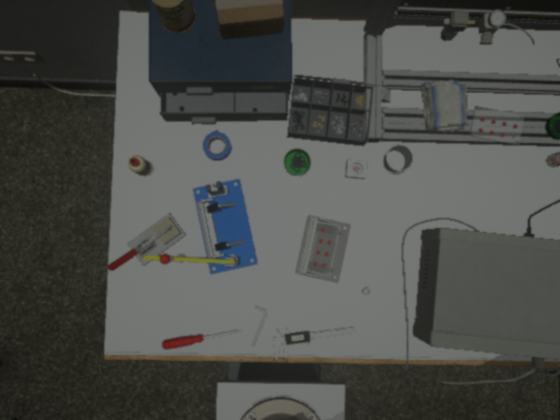

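The side view shows the cradle at about (260,278), pivot post near (298,262), knob at (277,271) and rest at (310,215). In the top view the cradle is at (225,226), pivot (235,261), keeper (215,187), knob (165,259) and rest (323,248). I'll enlarge both.

```bash
python3 - <<'E'
import cv2,numpy as np
t=cv2.imread("pics/top0.png"); s=cv2.imread("pics/side0.png")
def crop(i,x0,y0,w,h,k,g): 
    c=cv2.resize(i[y0:y0+h,x0:x0+w],None,fx=k,fy=k,interpolation=cv2.INTER_CUBIC)
    c=np.clip(c*float(g),0,255).astype('uint8')
    for x in range((x0+19)//20*20,x0+w,20): cv2.putText(c,str(x),(int((x-x0+.5)*k),8),0,.3,(0,0,255),1); cv2.line(c,(int((x-x0+.5)*k),10),(int((x-x0+.5)*k),16),(0,0,255),1)
    for y in range((y0+19)//20*20,y0+h,20): cv2.putText(c,str(y),(0,int((y-y0+.5)*k)),0,.3,(0,0,255),1); cv2.line(c,(20,int((y-y0+.5)*k)),(26,int((y-y0+.5)*k)),(0,0,255),1)
    return c
cv2.imwrite("pics/topc.png",crop(t,140,170,222,120,3.6,1.6))
cv2.imwrite("pics/sidec.png",crop(s,200,185,150,120,5,1.2))
E
```

```text
(no output)
```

View pics/topc.png

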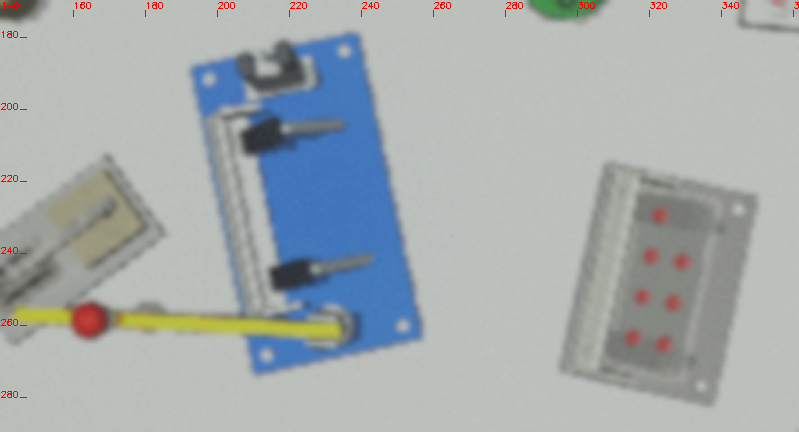

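View pics/sidec.png

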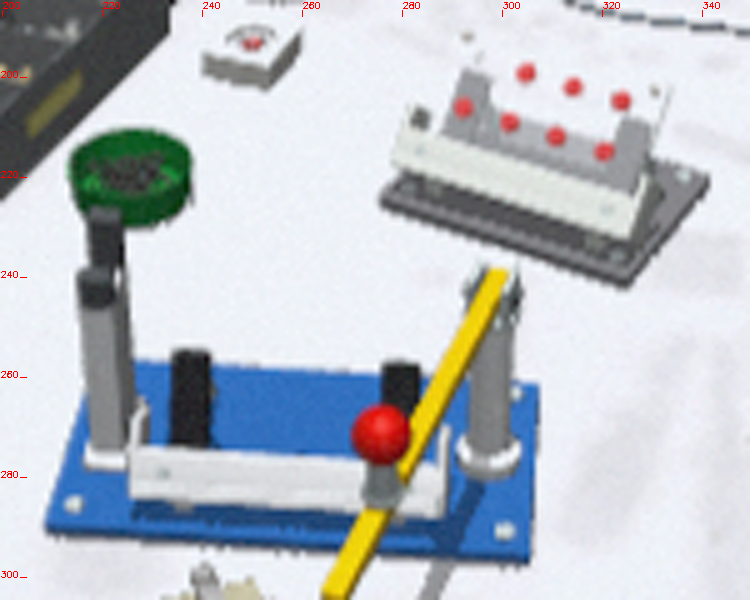

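Corners are readable. In the top crop, the cradle base corners are (192,66), (358,33), (422,338), (255,374), the rest's are (605,161), (757,197), (713,406), (560,372), the knob is (88,320) and the pivot about (330,331). Now I'll fit the poses.

```bash
cat > h.py <<'E'
import numpy as np, cv2
from scipy.spatial.transform import Rotation as R
from scipy.optimize import least_squares
def rot(q): return R.from_quat(np.r_[q[1:],q[0]])
class Cam:
    def __init__(s,K,eye,att): s.K=np.array(K);s.eye=np.array(eye);s.R=rot(np.array(att))
    def proj(s,p):
        c=s.R.inv().apply(np.atleast_2d(p)-s.eye); return c[:,:2]/c[:,2:]*s.K[0,0]+s.K[:2,2]
    def onz(s,uv,z):
        uv=np.atleast_2d(uv); d=s.R.apply(np.c_[(uv-s.K[:2,2])/s.K[0,0],np.ones(len(uv))])
        return s.eye+d*((z-s.eye[2])/d[:,2])[:,None]
k=lambda f,cx,cy:[[f,0,cx],[0,f,cy],[0,0,1]]
side=Cam(k(460.81394882,271.64482313,202.95373743),[0.2350847,0.91696604,0.72869866],[0.08283568,-0.1444008,0.86401415,-0.47514861])
top=Cam(k(481.57192894,277.02278473,215.24308497),[0.48800609,0.0544425,1.21903643],[-0.01241709,0.71472394,-0.69847142,0.0339585])
tc=lambda p:(np.array(p)+.5)/3.6-.5+[140,170]
sc=lambda p:(np.array(p)+.5)/5-.5+[200,185]
def pose(p,pts):  # x,y,yaw -> world pts
    c,s=np.cos(p[2]),np.sin(p[2]); pts=np.atleast_2d(pts)
    return np.c_[p[0]+c*pts[:,0]-s*pts[:,1],p[1]+s*pts[:,0]+c*pts[:,1],pts[:,2]]
E
python3 - <<'E'
from h import *
def fit(tp,sp,hx,hy,h):
    m=np.array([[hx,-hy,h],[-hx,-hy,h],[-hx,hy,h],[hx,hy,h]])
    f=lambda p:np.r_[(top.proj(pose(p,m))-tc(tp)).ravel(),(side.proj(pose(p,[m[i] for i,_ in sp]))-sc([q for _,q in sp])).ravel()]
    r=least_squares(f,[.4,.1,1.5]); print(r.x,np.round(r.fun,1)); return r.x
c=fit([(192,66),(358,33),(422,338),(255,374)],[(0,(47,530)),(2,(540,383)),(3,(528,562))],.06,.11,.010)
r=fit([(605,161),(757,197),(713,406),(560,372)],[(2,(708,183)),(3,(628,287)),(0,(382,203))],.055,.075,.008)
pv=pose(c,[0,.088,.108]); print("pivot",pv,"proj",top.proj(pv),side.proj(pv))
kt=tc([(88,320)]);ks=sc([(381,434)])
def tri(ut,us): return least_squares(lambda p:np.r_[(top.proj(p)-ut).ravel(),(side.proj(p)-us).ravel()],[.4,.1,.1])
t=tri(kt,ks); print("knob",t.x,t.fun, "r",np.hypot(*(t.x-pv[0])[:2]))
# pivot x-offset in cradle unknown: triangulate bar end/pivot
print("pivot px ->",top.onz(tc((335,331)),.108), "bar in crop", "tc",tc((335,331)),"sc",sc((497,270)))
inv=lambda p,w:pose([0,0,-p[2]],np.atleast_2d(w)-[p[0],p[1],0])
print("pivot in cradle",inv(c,top.onz(tc((335,331)),.113)),inv(c,side.onz(sc((497,272)),.113)))
print("keeper in cradle (top face .13)",inv(c,top.onz(tc((270,62)),.12)))
# lip top outer edge / ribs in cradle
print("rib tops cradle top cam z.0737", inv(c,top.onz(tc([(243,140),(248,155),(280,117),(272,280)]),.0737)))
print("rib tops side cam", inv(c,side.onz(sc([(172,350),(210,350),(383,364),(418,362)]),.0737)))
# seals of plate in rest: pair top/side
T=[(659,215),(651,257),(642,297),(632,338),(681,262),(673,303),(663,345)]
S=[(463,107),(510,122),(556,136),(604,152),(526,73),(573,87),(621,101)]
for a,b in zip(T,S):
    t=tri(tc([a]),sc([b])); print("seal",inv(r,t.x).round(4),np.abs(t.fun).max().round(2))
E
```

```text
[0.53677069 0.14992705 1.80322605] [-1.   0.6 -0.3  0.  -0.   0.9 -0.9  1.1 -1.4 -1.9 -0.4 -0.5  0.  -1.7]
[ 0.48581001 -0.09742957  1.37505119] [-0.4  0.8 -0.2  0.2 -0.3  0.5 -0.6  0.5  0.3 -1.4 -0.5 -1.3 -1.5 -1.1]
pivot [[0.45113704 0.1296569  0.108     ]] proj [[228.74229657 262.11560449]] [[297.85852291 242.97869345]]
knob [0.45593394 0.27040109 0.13946721] [ 0.15234733  0.53169812 -0.48260288 -0.01862032] r 0.14082591195606206
pivot px -> [[0.45254113 0.12065839 0.108     ]] bar in crop tc [232.69444444 261.58333333] sc [299.  238.6]
pivot in cradle [[-0.0094067   0.08861974  0.113     ]] [[-0.00819613  0.08997168  0.113     ]]
keeper in cradle (top face .13) [[-0.00413875 -0.08684347  0.12      ]]
rib tops cradle top cam z.0737 [[ 2.68985529e-02 -4.63343117e-02  7.37000000e-02]
 [ 2.56661116e-02 -3.59304430e-02  7.37000000e-02]
 [ 2.03814793e-05 -5.62474065e-02  7.37000000e-02]
 [ 2.67534598e-02  4.79699317e-02  7.37000000e-02]]
rib tops side cam [[ 0.01164358 -0.05486449  0.0737    ]
 [ 0.01001945 -0.03775487  0.0737    ]
 [ 0.01255048  0.04100368  0.0737    ]
 [ 0.00965915  0.0564941   0.0737    ]]
seal [[ 0.0142 -0.0446  0.0536]] 0.46
seal [[ 0.0135 -0.016   0.0528]] 0.35
seal [[0.0138 0.0116 0.0531]] 0.36
seal [[0.0145 0.04   0.0527]] 0.39
seal [[-0.0042 -0.0163  0.0742]] 0.39
seal [[-0.0048  0.0114  0.0736]] 0.42
seal [[-0.004   0.0398  0.0742]] 0.41
```

```bash
cat >> h.py <<'E'
CR=np.array([0.5368,0.1499,1.8032]); RS=np.array([0.4858,-0.0974,1.3751])
inv=lambda p,w:pose([0,0,-p[2]],np.atleast_2d(w)-[p[0],p[1],0])
def slot(p,xs,ys,zs,deg,n=0,y=0,u=0):
    a=np.radians(deg); N=np.array([np.cos(a),0,np.sin(a)]);U=np.array([-np.sin(a),0,np.cos(a)])
    P=pose(p,np.array([xs,ys+y,zs])+n*N+u*U)[0]
    Z=R.from_euler('z',p[2]); Rt=R.from_matrix(np.c_[Z.apply([0,-1,0]),-Z.apply(N),-Z.apply(U)])
    return P,Rt
def delta(P,Rt,cur=None):
    from station import bot
    o=bot.get_obs(); c,q=cur if cur else (o["eef_pos"],rot(o["tool_rot"]))
    d=P-c; v=(Rt*q.inv()).as_rotvec()
    print("t",round(float(o["t"]),2),"pos",np.round(c,4),"->",np.round(P,4),"d",np.round(d,4),"rv",np.round(v,4),"rows>=",np.ceil(max(np.linalg.norm(d)/.05,np.linalg.norm(v)/.149)))
E
python3 - <<'E'
from h import *
delta(*slot(CR,.014,0,.0587,28,u=.19))
for nm,z,pts in (("lip out",.042,[(207,118),(247,318)]),("lip in",.042,[(225,115),(262,310)])):
    print(nm,inv(CR,top.onz(tc(pts),z)))
print("side lip",inv(CR,side.onz(sc([(135,447),(440,490)]),.042)))
E
```

```text
t 0.1 pos [ 0.2501 -0.6265  0.2524] -> [0.5541 0.0767 0.2265] d [ 0.3041  0.7032 -0.026 ] rv [ 0.4649  0.1468 -0.1445] rows>= 16.0
lip out [[ 0.05074843 -0.06920589  0.042     ]
 [ 0.05132979  0.06892     0.042     ]]
lip in [[ 0.03844514 -0.06870379  0.042     ]
 [ 0.04040697  0.06576541  0.042     ]]
side lip [[ 0.04263571 -0.06789526  0.042     ]
 [ 0.0578553   0.07031523  0.042     ]]
```

>>> jog_arm(deltas=[[0.0152,0.0352,0.012,0.0232,0.0073,-0.0072,0.5],[0.0152,0.0352,0.012,0.0232,0.0073,-0.0072,0.5],[0.0152,0.0352,0.012,0.0232,0.0073,-0.0072,0.5],[0.0152,0.0352,0.012,0.0232,0.0073,-0.0072,0.5],[0.0152,0.0352,0.012,0.0232,0.0073,-0.0072,0.5],[0.0152,0.0352,0.012,0.0232,0.0073,-0.0072,0.5],[0.0152,0.0352,0.012,0.0232,0.0073,-0.0072,0.5],[0.0152,0.0352,0.012,0.0232,0.0073,-0.0072,0.5],[0.0152,0.0352,0.012,0.0232,0.0073,-0.0072,0.5],[0.0152,0.0352,0.012,0.0232,0.0073,-0.0072,0.5]])

```text
t: 1.1
eef_pos: [0.4025, -0.2733, 0.3735]
tool_rot: [-0.121, 0.981, 0.152, -0.014]
contact_force: [0.2, 0.4, -0.8]
gripper_width: 0.501
grasp_force: 0.0
```

>>> jog_arm(deltas=[[0.0152,0.0352,-0.0146,0.0232,0.0073,-0.0072,0.5],[0.0152,0.0352,-0.0146,0.0232,0.0073,-0.0072,0.5],[0.0152,0.0352,-0.0146,0.0232,0.0073,-0.0072,0.5],[0.0152,0.0352,-0.0146,0.0232,0.0073,-0.0072,0.5],[0.0152,0.0352,-0.0146,0.0232,0.0073,-0.0072,0.5],[0.0152,0.0352,-0.0146,0.0232,0.0073,-0.0072,0.5],[0.0152,0.0352,-0.0146,0.0232,0.0073,-0.0072,0.5],[0.0152,0.0352,-0.0146,0.0232,0.0073,-0.0072,0.5],[0.0152,0.0352,-0.0146,0.0232,0.0073,-0.0072,0.5],[0.0152,0.0352,-0.0146,0.0232,0.0073,-0.0072,0.5]])

```text
t: 2.1
eef_pos: [0.5545, 0.0784, 0.2264]
tool_rot: [-0.239, 0.964, 0.112, -0.028]
contact_force: [0.3, -0.7, -0.1]
gripper_width: 0.497
grasp_force: 0.0
```

>>> jog_arm(deltas=[[0,0,0,0,0,0,0.5],[0,0,0,0,0,0,0.5]])

```text
t: 2.3
eef_pos: [0.5537, 0.0776, 0.2265]
tool_rot: [-0.239, 0.964, 0.113, -0.029]
contact_force: [-0.3, 0.0, 0.2]
gripper_width: 0.501
grasp_force: 0.0
```

```bash
python3 - <<'E'
from h import *
from station import bot
delta(*slot(CR,.014,0,.0587,28,u=.19))
c=bot.read_camera("wrist"); print(repr(c["K"]),c["eye"],c["attitude"],bot.get_obs()["q"])
np.savez("w1.npz",**c)
cv2.imwrite("pics/w1.png",cv2.resize(c["img"][:,:,::-1],(800,600),interpolation=cv2.INTER_CUBIC))
E
```

```text
t 2.3 pos [0.5537 0.0776 0.2265] -> [0.5541 0.0767 0.2265] d [ 0.0004 -0.0008 -0.0001] rv [ 0.0024 -0.0004 -0.0021] rows>= 1.0
array([[311.78817289,   0.        , 281.73121289],
       [  0.        , 311.78817289, 210.5425252 ],
       [  0.        ,   0.        ,   1.        ]]) [0.63424725 0.03911731 0.3324989 ] [-0.04283608  0.77500973 -0.56975293 -0.27001219] [ 0.2933437   0.43158085 -0.37910642  1.80293613 -0.37297729  1.05321592
 -1.19342025]
```

View pics/w1.png

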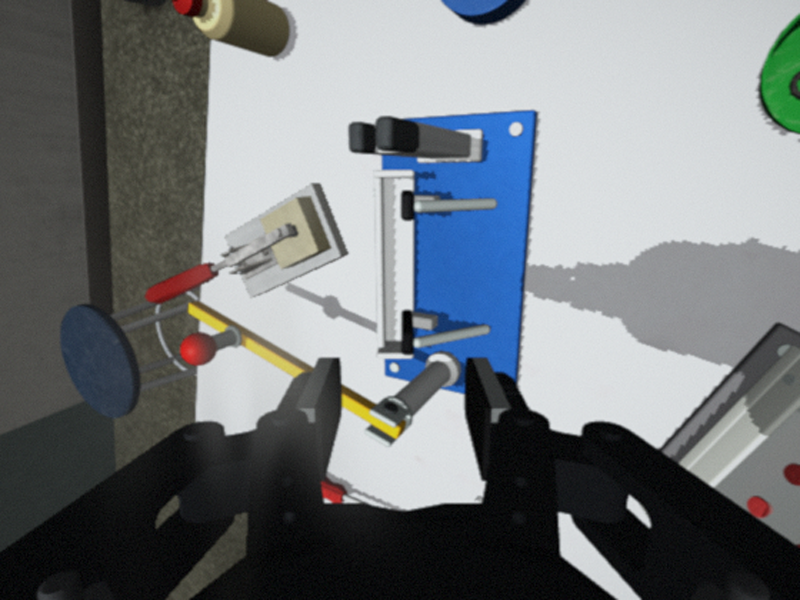

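The wrist view looks down the slot. Rib front edges are at u≈402 (rows 191–219 and 311–352), the lip is between u≈376 and 386, and the keeper jaws are at (362,137) and (397,134). Next I compare predictions for different slot offsets.

```bash
python3 - <<'E'
from h import *
c=np.load("w1.npz"); W=Cam(c["K"],c["eye"],c["attitude"])
s=800/560
pr=lambda P:(W.proj(P)*s).round(0).tolist()
for xs in (.010,.016,.022):
    f=lambda n,y,u: slot(CR,xs,0,.0587,28,n=n,y=y,u=u)[0]
    print(xs,"ribtop",pr([f(-.004,y,.017) for y in(-.057,-.039,.039,.057)]),"ribbot15",pr([f(-.004,y,-.024) for y in(-.057,.057)]),"lip in",pr([f(.0095,y,-.024) for y in(-.0665,.0665)]),"cheek",pr([f(-.004,y,-.011) for y in(-.0665,.0665)]))
m=[[.06,-.11,.01],[-.06,-.11,.01],[-.06,.11,.01],[.06,.11,.01]]
print("base",pr(pose(CR,m)))
print("pivot -.009",pr(pose(CR,[[-.009,.088,.113],[-.009,-.088,.10]])))
E
```

```text
0.01 ribtop [[415.0, 194.0], [415.0, 223.0], [414.0, 336.0], [414.0, 360.0]] ribbot15 [[413.0, 192.0], [412.0, 340.0]] lip in [[395.0, 178.0], [395.0, 351.0]] cheek [[414.0, 178.0], [413.0, 357.0]]
0.016 ribtop [[407.0, 194.0], [407.0, 222.0], [406.0, 335.0], [406.0, 359.0]] ribbot15 [[406.0, 192.0], [406.0, 338.0]] lip in [[387.0, 178.0], [389.0, 349.0]] cheek [[406.0, 178.0], [406.0, 356.0]]
0.022 ribtop [[398.0, 194.0], [398.0, 222.0], [399.0, 334.0], [399.0, 357.0]] ribbot15 [[399.0, 191.0], [399.0, 337.0]] lip in [[380.0, 178.0], [382.0, 348.0]] cheek [[399.0, 178.0], [399.0, 354.0]]
base [[380.0, 120.0], [536.0, 110.0], [513.0, 408.0], [383.0, 377.0]]
pivot -.009 [[395.0, 430.0], [405.0, 139.0]]
```

```bash
python3 - <<'E'
from h import *
delta(*slot(RS,.0013,-.002,.0605,40,u=.15))
E
```

```text
t 2.35 pos [0.554  0.0763 0.227 ] -> [ 0.4693 -0.1911  0.1754] d [-0.0848 -0.2674 -0.0516] rv [ 0.2143  0.0038 -0.4266] rows>= 6.0
```

>>> jog_arm(deltas=[[-0.0106,-0.0334,0,0.0268,0.0005,-0.0533,0.5],[-0.0106,-0.0334,0,0.0268,0.0005,-0.0533,0.5],[-0.0106,-0.0334,0,0.0268,0.0005,-0.0533,0.5],[-0.0106,-0.0334,0,0.0268,0.0005,-0.0533,0.5],[-0.0106,-0.0334,-0.0129,0.0268,0.0005,-0.0533,0.5],[-0.0106,-0.0334,-0.0129,0.0268,0.0005,-0.0533,0.5],[-0.0106,-0.0334,-0.0129,0.0268,0.0005,-0.0533,0.5],[-0.0106,-0.0334,-0.0129,0.0268,0.0005,-0.0533,0.5],[0,0,0,0,0,0,0.5],[0,0,0,0,0,0,0.5]])

```text
t: 3.35
eef_pos: [0.4685, -0.1923, 0.1758]
tool_rot: [-0.34, 0.935, -0.094, 0.034]
contact_force: [0.6, 0.1, -0.1]
gripper_width: 0.499
grasp_force: 0.0
```

```bash
python3 - <<'E'
from h import *
from station import bot
delta(*slot(RS,.0013,-.002,.0605,40,u=.15))
c=bot.read_camera("wrist"); W=Cam(c["K"],c["eye"],c["attitude"])
im=c["img"][:,:,::-1].copy()
s=800/560
f=lambda n,y,u: slot(RS,.0013,-.002,.0605,40,n=n,y=y,u=u)[0]
P=[f(.005,y,u) for u,ys in((-.014,(-.042,-.014,.014,.042)),(.014,(-.014,.014,.042))) for y in ys]
pp=W.proj(P); print("pred",pp.round(1).tolist())
h=im.astype(int); m=((h[:,:,2]>h[:,:,1]+60)&(h[:,:,2]>90)).astype('uint8')
n,l,st,ce=cv2.connectedComponentsWithStats(m); print("blobs",[(ce[i].round(1).tolist(),int(st[i,4])) for i in range(1,n) if st[i,4]>15])
big=cv2.resize(im,(800,600),interpolation=cv2.INTER_CUBIC)
cor=W.proj([f(n,y,u) for n,y,u in((.004,-.0625,.039),(.004,.0625,.039),(.004,.0625,-.039),(.004,-.0625,-.039),(-.004,-.0625,.039),(-.004,.0625,.039))])
for p in list(pp)+list(cor): cv2.drawMarker(big,tuple(int(v) for v in p*s),(255,0,255),0,10,1)
cv2.imwrite("pics/w2.png",big)
E
```

```text
t 3.35 pos [ 0.4685 -0.1923  0.1758] -> [ 0.4693 -0.1911  0.1754] d [ 0.0008  0.0012 -0.0004] rv [0.0003 0.0003 0.0041] rows>= 1.0
pred [[275.0, 153.7], [275.3, 184.2], [275.5, 213.2], [275.8, 240.7], [274.6, 190.4], [274.9, 222.2], [275.2, 252.1]]
blobs [([52.1, 105.4], 58), ([272.0, 153.2], 24), ([272.0, 187.7], 41), ([272.9, 218.3], 59), ([96.4, 225.5], 83), ([63.1, 242.9], 113), ([273.4, 240.2], 29), ([273.3, 251.7], 43)]
```

View pics/w2.png

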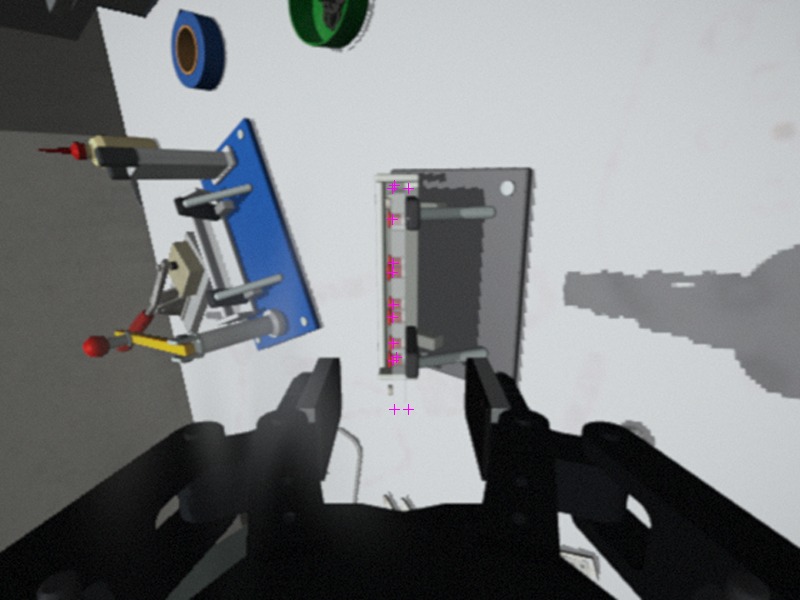

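The predicted seals line up with the red dots at about (391,220–360), and the plate sits between the lip at u=386 and the ribs at u=407. That puts the plate about 1.5 mm further towards +n. Now the descent to grasp.

```bash
python3 - <<'E'
from h import *
delta(*slot(RS,.0013,-.002,.0605,40,u=.03,n=.0012))
E
```

```text
t 3.4 pos [ 0.4693 -0.1907  0.1763] -> [ 0.4844 -0.1145  0.0843] d [ 0.0151  0.0762 -0.0921] rv [0.     0.0015 0.0011] rows>= 3.0
```

>>> jog_arm(deltas=[[0.0031,0.0154,-0.0184,0,0,0,0.5],[0.0031,0.0154,-0.0184,0,0,0,0.5],[0.0031,0.0154,-0.0184,0,0,0,0.5],[0.0031,0.0154,-0.0184,0,0,0,0.5],[0.0031,0.0154,-0.0184,0,0,0,0.5],[0,0,0,0,0,0,0.5],[0,0,0,0,0,0,0.3]], newtons=30)

```text
t: 4.1
eef_pos: [0.4854, -0.1125, 0.0846]
tool_rot: [-0.341, 0.935, -0.09, 0.034]
contact_force: [-0.0, -1.2, -0.2]
gripper_width: 0.342
grasp_force: 0.0
```

>>> jog_arm(deltas=[[0,0,0,0,0,0,0.15],[0,0,0,0,0,0,0.1],[0,0,0,0,0,0,0.0],[0,0,0,0,0,0,0.0],[0,0,0,0,0,0,0.0],[0,0,0,0,0,0,0.0]], newtons=40)

```text
t: 4.7
eef_pos: [0.4857, -0.1142, 0.0845]
tool_rot: [-0.34, 0.935, -0.092, 0.035]
contact_force: [-0.4, -2.4, 6.2]
gripper_width: 0.083
grasp_force: 43.5
```

>>> jog_arm(deltas=[[-0.0031,-0.0158,0.0192,0,0,0,0.0],[-0.0031,-0.0158,0.0192,0,0,0,0.0],[-0.0031,-0.0158,0.0192,0,0,0,0.0],[-0.0031,-0.0158,0.0192,0,0,0,0.0],[0,0,0,0,0,0,0.0]])

```text
t: 5.2
eef_pos: [0.4733, -0.1797, 0.162]
tool_rot: [-0.339, 0.936, -0.093, 0.036]
contact_force: [0.3, -0.7, -1.6]
gripper_width: 0.083
grasp_force: 42.5
```

```bash
python3 - <<'E'
from h import *
delta(*slot(CR,.0185,-.001,.0587,28,u=.13,n=.001))
from station import bot; o=bot.get_obs(); print(o["gripper_width"],o["grasp_force"],o["contact_force"])
E
```

```text
t 5.2 pos [ 0.4733 -0.1797  0.162 ] -> [0.5474 0.1096 0.174 ] d [0.0741 0.2893 0.0119] rv [-0.2081  0.001   0.4296] rows>= 6.0
0.08341051660456043 42.460500597953796 [ 0.29327633 -0.7109405  -1.63480076]
```

>>> jog_arm(deltas=[[0.0074,0.0289,0.012,-0.0208,0,0.043,0],[0.0074,0.0289,0.012,-0.0208,0,0.043,0],[0.0074,0.0289,0.012,-0.0208,0,0.043,0],[0.0074,0.0289,0.012,-0.0208,0,0.043,0],[0.0074,0.0289,0,-0.0208,0,0.043,0],[0.0074,0.0289,0,-0.0208,0,0.043,0],[0.0074,0.0289,0,-0.0208,0,0.043,0],[0.0074,0.0289,0,-0.0208,0,0.043,0],[0.0074,0.0289,0,-0.0208,0,0.043,0],[0.0074,0.0289,0,-0.0208,0,0.043,0]])

```text
t: 6.2
eef_pos: [0.5457, 0.1146, 0.2073]
tool_rot: [-0.242, 0.963, 0.115, -0.032]
contact_force: [0.7, -0.1, -2.2]
gripper_width: 0.081
grasp_force: 42.3
```

>>> jog_arm(deltas=[[0,0,-0.018,0,0,0,0],[0,0,-0.018,0,0,0,0],[0,0,0,0,0,0,0],[0,0,0,0,0,0,0]])

```text
t: 6.6
eef_pos: [0.5457, 0.1131, 0.1719]
tool_rot: [-0.242, 0.963, 0.114, -0.031]
contact_force: [0.8, 1.5, -1.1]
gripper_width: 0.082
grasp_force: 42.3
```

```bash
python3 - <<'E'
from h import *
from station import bot
delta(*slot(CR,.0185,-.001,.0587,28,u=.13,n=.001))
c=bot.read_camera("wrist"); W=Cam(c["K"],c["eye"],c["attitude"]); s=800/560
big=cv2.resize(c["img"][:,:,::-1],(800,600),interpolation=cv2.INTER_CUBIC)
o=bot.get_obs(); Rt=rot(o["tool_rot"]); T=o["eef_pos"]
# plate in tool frame: y thickness, x=-cradle y, z; centre 30mm ahead
pl=W.proj([T+Rt.apply([x,y,.03+z]) for y in(-.004,.004) for x in(-.0625,.0625) for z in(-.039,.039)])
f=lambda n,y,u: slot(CR,.0185,-.001,.0587,28,n=n,y=y,u=u)[0]
sl=W.proj([f(-.004,y,.017) for y in(-.057,-.039,.039,.057)]+[f(.0095,y,-.024) for y in(-.0665,.0665)])
for p in pl: cv2.drawMarker(big,tuple(int(v) for v in p*s),(255,0,255),0,10,1)
for p in sl: cv2.drawMarker(big,tuple(int(v) for v in p*s),(0,255,0),0,10,1)
cv2.imwrite("pics/w3.png",big)
E
```

```text
t 6.6 pos [0.5457 0.1131 0.1719] -> [0.5474 0.1096 0.174 ] d [ 0.0016 -0.0035  0.0021] rv [-0.0033 -0.0063 -0.0038] rows>= 1.0
```

View pics/w3.png

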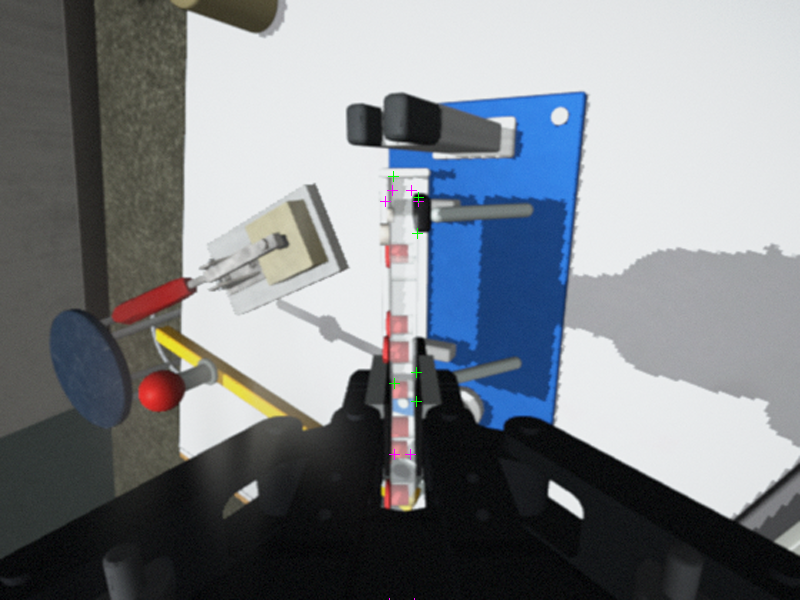

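The picture shows the plate held squarely between the pads. The slot (rib face at u≈416, lip at u≈388) lies straight ahead and the bar is clear. I'll correct slightly and lower along the slope.

>>> jog_arm(deltas=[[0.0013,-0.0022,0.0028,-0.003,-0.006,-0.004,0],[-0.0022,0.0091,-0.0177,0,0,0,0],[-0.0022,0.0091,-0.0177,0,0,0,0],[-0.0022,0.0091,-0.0177,0,0,0,0],[0,0,0,0,0,0,0]])

```text
t: 7.15
eef_pos: [0.5398, 0.1387, 0.1214]
tool_rot: [-0.24, 0.964, 0.113, -0.028]
contact_force: [-0.7, 0.3, -1.0]
gripper_width: 0.087
grasp_force: 42.3
```

```bash
python3 - <<'E'
from h import *
for i in range(3): delta(*slot(CR,.0185,-.001,.0587,28,u=.07,n=.0025))
from station import bot
for i in range(2):
    bot.read_camera("top"); delta(*slot(CR,.0185,-.001,.0587,28,u=.07,n=.0025))
c=bot.read_camera("side")
cv2.imwrite("pics/s2.png",cv2.resize(c["img"][185:305,190:350,::-1],(800,600),interpolation=cv2.INTER_CUBIC))
print(bot.get_obs()["contact_force"])
E
```

```text
t 7.15 pos [0.5398 0.1387 0.1214] -> [0.5406 0.1383 0.1217] d [ 0.0008 -0.0004  0.0003] rv [-0.0004 -0.0007 -0.001 ] rows>= 1.0
t 7.15 pos [0.5398 0.1387 0.1214] -> [0.5406 0.1383 0.1217] d [ 0.0008 -0.0004  0.0003] rv [-0.0004 -0.0007 -0.001 ] rows>= 1.0
t 7.15 pos [0.5398 0.1387 0.1214] -> [0.5406 0.1383 0.1217] d [ 0.0008 -0.0004  0.0003] rv [-0.0004 -0.0007 -0.001 ] rows>= 1.0
t 7.2 pos [0.5409 0.138  0.1224] -> [0.5406 0.1383 0.1217] d [-0.0003  0.0003 -0.0007] rv [-0.     0.001 -0.   ] rows>= 1.0
t 7.25 pos [0.5417 0.1375 0.123 ] -> [0.5406 0.1383 0.1217] d [-0.0012  0.0008 -0.0014] rv [0.0002 0.0026 0.0009] rows>= 1.0
[-0.45050786  0.75749976 -0.64871425]
```

View pics/s2.png

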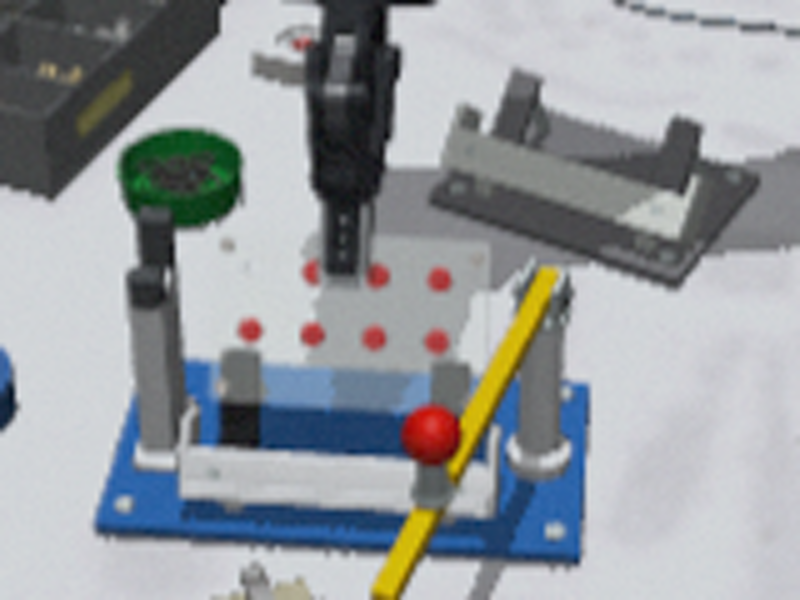

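The plate hangs level above the slot, spanning u≈205–490 between the cheeks at 185 and 498, in front of the ribs. Continuing down.

>>> jog_arm(deltas=[[-0.0011,0.0046,-0.0088,0,0,0,0],[-0.0011,0.0046,-0.0088,0,0,0,0],[-0.0011,0.0046,-0.0088,0,0,0,0],[-0.0002,0.0009,-0.0018,0,0,0,0],[0,0,0,0,0,0,0]])

```text
t: 7.8
eef_pos: [0.5373, 0.1527, 0.0935]
tool_rot: [-0.24, 0.964, 0.112, -0.028]
contact_force: [-0.8, 1.1, -1.3]
gripper_width: 0.085
grasp_force: 42.3
```

>>> jog_arm(deltas=[[-0.0003,0.0014,-0.0026,0,0,0,0],[0,0,0,0,0,0,0]])

```text
t: 8.0
eef_pos: [0.5377, 0.1531, 0.0928]
tool_rot: [-0.24, 0.964, 0.112, -0.027]
contact_force: [-4.2, -6.7, 15.5]
gripper_width: 0.083
grasp_force: 44.9
```

>>> jog_arm(deltas=[[-0.0003,0.0014,-0.0026,0,0,0,0],[0,0,0,0,0,0,0]])

```text
t: 8.2
eef_pos: [0.5377, 0.1532, 0.0924]
tool_rot: [-0.24, 0.964, 0.112, -0.027]
contact_force: [-10.4, -17.1, 39.4]
gripper_width: 0.084
grasp_force: 48.5
```

The wrist force rises along the slope, about 7 mm early. That matches the seals in the last picture sitting off the plate's centre, so the plate is on the floor. Relieve and release.

>>> jog_arm(deltas=[[0.0003,-0.0014,0.0026,0,0,0,0],[0.0003,-0.0012,0.0022,0,0,0,0],[0,0,0,0,0,0,0],[0,0,0,0,0,0,0.15],[0,0,0,0,0,0,0.3],[0,0,0,0,0,0,0.4],[0,0,0,0,0,0,0.4],[0,0,0,0,0,0,0.4]])

```text
t: 9.0
eef_pos: [0.5378, 0.1527, 0.0935]
tool_rot: [-0.24, 0.964, 0.112, -0.027]
contact_force: [0.4, -0.6, -0.0]
gripper_width: 0.401
grasp_force: 0.0
```

```bash
python3 - <<'E'
from h import *
from station import bot
def reds(c):
    im=c["img"].astype(int); m=((im[:,:,0]>im[:,:,1]+60)&(im[:,:,0]>90)).astype('uint8')
    n,l,st,ce=cv2.connectedComponentsWithStats(m); return [(ce[i].round(1).tolist(),int(st[i,4])) for i in range(1,n) if st[i,4]>4]
cs=bot.read_camera("side"); ct=bot.read_camera("top")
print("side",[b for b in reds(cs) if 200<b[0][0]<320 and 220<b[0][1]<300]); print("top",[b for b in reds(ct) if 150<b[0][0]<260 and 180<b[0][1]<280])
f=lambda n,y,u: slot(CR,.0185,-.001,.0587,28,n=n,y=y,u=u)[0]
P=[f(.005,y,u) for u,ys in((-.014+.009,(-.042,-.014,.014,.042)),(.014+.009,(-.014,.014,.042))) for y in ys]
print("pred side",side.proj(P).round(1).tolist()); print("pred top",top.proj(P).round(1).tolist())
delta(*slot(CR,.0185,-.001,.0587,28,u=.16,n=.0025))
E
```

```text
side [([250.7, 253.5], 6), ([264.7, 254.5], 14), ([276.6, 255.4], 15), ([239.0, 265.4], 17), ([251.4, 266.2], 14), ([263.9, 266.7], 14), ([276.0, 271.2], 103)]
top [([163.9, 258.4], 47)]
pred side [[238.5, 264.6], [250.9, 265.4], [263.2, 266.2], [275.7, 266.9], [251.3, 253.1], [263.7, 253.8], [276.2, 254.6]]
pred top [[208.9, 210.3], [211.2, 221.6], [213.6, 233.0], [215.9, 244.4], [215.6, 219.9], [218.0, 231.5], [220.4, 243.2]]
t 9.1 pos [0.5377 0.1527 0.0935] -> [0.5503 0.0972 0.2011] d [ 0.0126 -0.0555  0.1076] rv [0.0002 0.0016 0.0007] rows>= 3.0
```

>>> jog_arm(deltas=[[0.0026,-0.011,0.0212,0,0,0,0.4],[0.0026,-0.011,0.0212,0,0,0,0.4],[0.0026,-0.011,0.0212,0,0,0,0.4],[0.0026,-0.011,0.0212,0,0,0,0.4],[0.0026,-0.011,0.0212,0,0,0,0.4],[0.0026,-0.011,0.0212,0,0,0,0.4]])

```text
t: 9.7
eef_pos: [0.5533, 0.0862, 0.2217]
tool_rot: [-0.24, 0.964, 0.112, -0.027]
contact_force: [1.2, -0.4, -0.1]
gripper_width: 0.406
grasp_force: 0.0
```

```bash
cat >> h.py <<'E'
def reds(c):
    im=c["img"].astype(int); m=((im[:,:,0]>im[:,:,1]+60)&(im[:,:,0]>90)).astype('uint8')
    n,l,st,ce=cv2.connectedComponentsWithStats(m); return [(ce[i].round(1).tolist(),int(st[i,4])) for i in range(1,n) if st[i,4]>4]
E
python3 - <<'E'
from h import *
from station import bot
c=np.load("w1.npz"); W=Cam(c["K"],c["eye"],c["attitude"]); s=.7
print("post base wrist1",inv(CR,W.onz([[443*s,370*s]],.012)),"side",inv(CR,side.onz(sc([(488,455)]),.012)), "keeper base w1",inv(CR,W.onz([[463*s,146*s],[448*s,146*s]],.012)))
print("keeper jaws", inv(CR,W.onz([[362*s,137*s]],.117)),inv(CR,W.onz([[397*s,134*s]],.131)))
cs=bot.read_camera("side"); ct=bot.read_camera("top"); cw=bot.read_camera("wrist")
np.savez("w4.npz",**cw); w=Cam(cw["K"],cw["eye"],cw["attitude"])
print("side",[b for b in reds(cs) if 200<b[0][0]<320 and 220<b[0][1]<300]); print("top",[b for b in reds(ct) if 150<b[0][0]<260 and 180<b[0][1]<280])
kw=max(reds(cw),key=lambda b:b[1]); print("wrist",reds(cw))
ut=np.array([163.9,258.4]);us=np.array([276.,271.5])
for uw in [b[0] for b in reds(cw) if b[1]>150]:
    r=least_squares(lambda p:np.r_[(top.proj(p)-ut).ravel(),(side.proj(p)-us).ravel(),(w.proj(p)-uw).ravel()/2],[.4,.1,.1])
    k=r.x; print("knob",k,r.fun.round(2))
    for px in (0,-.004,-.009):
        pv=pose(CR,[px,.088,.108])[0]; kc=inv(CR,k)[0]-[px,.088,0]; print(px,pv,"r",np.hypot(*kc[:2]),"swivel",np.arctan2(kc[0],-kc[1]))
E
```

```text
post base wrist1 [[0.00037206 0.08914247 0.012     ]] side [[-0.00126449  0.08877185  0.012     ]] keeper base w1 [[-0.01016628 -0.08883913  0.012     ]
 [ 0.00147381 -0.08913701  0.012     ]]
keeper jaws [[ 0.00839621 -0.08851776  0.117     ]] [[-0.02070924 -0.08795275  0.131     ]]
side [([251.7, 253.5], 14), ([264.5, 254.5], 16), ([276.7, 255.5], 14), ([239.0, 265.4], 17), ([251.5, 266.1], 15), ([263.7, 266.5], 14), ([275.9, 271.1], 100)]
top [([163.9, 258.5], 46)]
wrist [([131.2, 7.0], 165), ([274.6, 154.9], 19), ([276.1, 186.0], 71), ([126.0, 204.3], 563), ([276.2, 213.8], 69), ([276.5, 240.6], 73), ([136.8, 252.4], 300), ([236.7, 349.5], 28)]
knob [0.54285231 0.29178457 0.11601883] [ -5.6  -38.11 -45.71   6.37   9.36  76.36]
0 [0.45116583 0.12963208 0.108     ] r 0.18627893168282078 swivel 0.8237774107406429
-0.004 [0.4520871  0.12573962 0.108     ] r 0.18923332024129216 swivel 0.8381401639561157
-0.009 [0.45323868 0.12087404 0.108     ] r 0.19297930165009006 swivel 0.8554705216839429
knob [0.46979013 0.28145053 0.13860335] [-4.36 -5.72 -9.34  2.28  4.38 15.63]
0 [0.45116583 0.12963208 0.108     ] r 0.15295654957216362 swivel 1.216327738731814
-0.004 [0.4520871  0.12573962 0.108     ] r 0.1567140239210127 swivel 1.225187101064404
-0.009 [0.45323868 0.12087404 0.108     ] r 0.16142725711333025 swivel 1.2356802533594216
knob [0.45556972 0.27197363 0.14172633] [-0.59  0.84 -0.77 -0.47  0.63  0.12]
0 [0.45116583 0.12963208 0.108     ] r 0.14240966144354525 swivel 1.3074636096750125
-0.004 [0.4520871  0.12573962 0.108     ] r 0.14627547850038047 swivel 1.3145817411206033
-0.009 [0.45323868 0.12087404 0.108     ] r 0.15111757188718283 swivel 1.3229667190784486
```

```bash
python3 - <<'E'
from h import *
P,Rt=slot(CR,0,0,0,0); delta(np.array([.4556,.2713,.206]),Rt)
E
```

```text
t 9.85 pos [0.5544 0.086  0.2219] -> [0.4556 0.2713 0.206 ] d [-0.0988  0.1853 -0.0159] rv [-0.4749 -0.1075  0.0011] rows>= 5.0
```

>>> jog_arm(deltas=[[-0.0124,0.0232,-0.002,-0.0594,-0.0134,0,0.6],[-0.0124,0.0232,-0.002,-0.0594,-0.0134,0,0.6],[-0.0124,0.0232,-0.002,-0.0594,-0.0134,0,0.6],[-0.0124,0.0232,-0.002,-0.0594,-0.0134,0,0.6],[-0.0124,0.0232,-0.002,-0.0594,-0.0134,0,0.6],[-0.0124,0.0232,-0.002,-0.0594,-0.0134,0,0.6],[-0.0124,0.0232,-0.002,-0.0594,-0.0134,0,0.6],[-0.0124,0.0232,-0.002,-0.0594,-0.0134,0,0.6],[0,0,0,0,0,0,0.6],[0,0,0,0,0,0,0.6]])

```text
t: 10.85
eef_pos: [0.4525, 0.2735, 0.2037]
tool_rot: [-0.0, 0.993, 0.118, -0.003]
contact_force: [0.0, -0.7, 0.5]
gripper_width: 0.595
grasp_force: 0.0
```

```bash
python3 - <<'E'
from h import *
from station import bot
cw=bot.read_camera("wrist"); w=Cam(cw["K"],cw["eye"],cw["attitude"])
rb=[b for b in reds(cw) if b[1]>100]; print("wrist",rb)
print("pred",w.proj([.4556,.2713,.1405]))
for b in rb: print(w.onz([b[0]],.1405))
P,Rt=slot(CR,0,0,0,0); delta(np.array([.4556,.2713,.1445]),Rt)
E
```

```text
wrist [([422.8, 86.1], 145), ([418.7, 122.4], 128), ([450.0, 122.7], 164), ([414.5, 156.7], 119), ([148.9, 179.3], 1752), ([444.8, 160.2], 149), ([410.8, 189.1], 113), ([439.5, 195.6], 143), ([287.2, 233.0], 845), ([266.6, 351.9], 310)]
pred [[286.9133473  233.25129898]]
[[0.55613636 0.21932851 0.1405    ]]
[[0.53756268 0.21479043 0.1405    ]]
[[0.54152692 0.19756068 0.1405    ]]
[[0.51887719 0.21042    0.1405    ]]
[[0.46953784 0.3590598  0.1405    ]]
[[0.5210856  0.19254226 0.1405    ]]
[[0.50019703 0.20588657 0.1405    ]]
[[0.50045155 0.18771888 0.1405    ]]
[[0.45580352 0.2711658  0.1405    ]]
[[0.36621959 0.26411884 0.1405    ]]
t 10.9 pos [0.4534 0.272  0.2038] -> [0.4556 0.2713 0.1445] d [ 0.0022 -0.0007 -0.0593] rv [ 0.0006 -0.005  -0.0002] rows>= 2.0
```

>>> jog_arm(deltas=[[0.0013,-0.0006,-0.02,0,0,0,0.6],[0.0012,-0.0006,-0.02,0,-0.004,0,0.6],[0,0,-0.0193,0,0,0,0.6],[0,0,0,0,0,0,0.4],[0,0,0,0,0,0,0.25],[0,0,0,0,0,0,0.15],[0,0,0,0,0,0,0.15],[0,0,0,0,0,0,0.15]], newtons=25)

```text
t: 11.7
eef_pos: [0.4571, 0.2713, 0.1462]
tool_rot: [-0.0, 0.993, 0.115, 0.001]
contact_force: [0.5, 1.7, -1.8]
gripper_width: 0.255
grasp_force: 24.6
```

```bash
python3 - <<'E'
from h import *
from station import bot
o=bot.get_obs(); print(o["eef_pos"],o["grasp_force"],o["gripper_width"],o["contact_force"])
# swing plan: knob path
def knob(th,ph,px):
    r=.14*np.cos(ph)-.036*np.sin(ph); z=.108+.14*np.sin(ph)+.036*np.cos(ph)
    return pose(CR,[px+r*np.sin(th),.088-r*np.cos(th),z])[0]
for px in(0,-.002): print(px,knob(1.31,-.03,px))
px=-.001
ths=np.r_[1.31,1.31,np.linspace(1.31,0.05,13)[1:]]; phs=np.r_[-.03,.2,[.2]*12]
K=np.array([knob(a,b,px) for a,b in zip(ths,phs)]); print(np.diff(K,axis=0).round(4).tolist()); print(K[-1],knob(0,.2,px),knob(0,0,px))
E
```

```text
[0.45706855 0.27131094 0.14621812] 24.57893282175064 0.25504747702586295 [ 0.5167961   1.72332393 -1.84925894]
0 [0.45516913 0.27059209 0.13978443]
-0.002 [0.45562977 0.26864586 0.13978443]
[[-0.0003, -0.011, 0.0313], [0.0136, -0.0011, 0.0], [0.0134, -0.0025, 0.0], [0.0131, -0.0039, 0.0], [0.0126, -0.0053, 0.0], [0.012, -0.0066, 0.0], [0.0112, -0.0078, 0.0], [0.0103, -0.0089, 0.0], [0.0094, -0.0099, 0.0], [0.0083, -0.0109, 0.0], [0.0071, -0.0117, 0.0], [0.0058, -0.0124, 0.0], [0.0045, -0.0129, 0.0]]
[0.57630159 0.16490135 0.1710961 ] [0.57795686 0.15861339 0.1710961 ] [0.58763233 0.16090338 0.144     ]
```

>>> jog_arm(deltas=[[-0.0001,-0.0055,0.0157,0,0,0,0.15],[-0.0002,-0.0055,0.0156,0,0,0,0.15],[0,0,0,0,0,0,0.15]])

```text
t: 12.0
eef_pos: [0.4574, 0.2607, 0.1789]
tool_rot: [-0.001, 0.993, 0.115, 0.002]
contact_force: [-1.4, 4.1, 0.3]
gripper_width: 0.263
grasp_force: 24.9
```

```bash
python3 - <<'E'
from h import *
from station import bot
cs=bot.read_camera("side"); print([b for b in reds(cs) if b[1]>25 and 220<b[0][0]<320 and 220<b[0][1]<300])
print(side.proj([[.4549,.2586,.1711],[.4552,.2696,.1398]]))
o=bot.get_obs();print(o["eef_pos"],o["contact_force"],o["gripper_width"])
E
```

```text
[]
[[277.77886403 255.0373707 ]
 [275.80895093 271.07183075]]
[0.45714307 0.26110808 0.1781022 ] [0.67371538 5.38850793 0.60806513] 0.25689238520994157
```

>>> jog_arm(deltas=[[0.0136,-0.0011,0,0,0,0,0.15],[0.0134,-0.0025,0,0,0,0,0.15],[0.0131,-0.0039,0,0,0,0,0.15],[0.0126,-0.0053,0,0,0,0,0.15],[0.012,-0.0066,0,0,0,0,0.15],[0.0112,-0.0078,0,0,0,0,0.15],[0.0103,-0.0089,0,0,0,0,0.15],[0.0094,-0.0099,0,0,0,0,0.15],[0.0083,-0.0109,0,0,0,0,0.15],[0.0071,-0.0117,0,0,0,0,0.15]])

```text
t: 13.05
eef_pos: [0.5722, 0.1952, 0.1792]
tool_rot: [-0.003, 0.993, 0.116, 0.006]
contact_force: [8.3, 8.5, 4.3]
gripper_width: 0.262
grasp_force: 27.8
```

>>> jog_arm(deltas=[[0.0058,-0.0124,0,0,0,0,0.15],[0.0045,-0.0129,0,0,0,0,0.15],[0,0,0,0,0,0,0.15]])

```text
t: 13.35
eef_pos: [0.5819, 0.1647, 0.1778]
tool_rot: [-0.0, 0.994, 0.114, 0.004]
contact_force: [8.0, 3.3, 2.2]
gripper_width: 0.264
grasp_force: 27.7
```

```bash
python3 - <<'E'
from h import *
from station import bot
c=bot.read_camera("wrist"); np.savez("w5.npz",**c)
o=bot.get_obs();print(o["eef_pos"],o["contact_force"],o["gripper_width"])
s=bot.read_camera("side")
a=cv2.resize(c["img"][90:370,130:430,::-1],(480,448),interpolation=cv2.INTER_CUBIC)
b=cv2.resize(s["img"][195:307,190:310-40+0,::-1],(320,448),interpolation=cv2.INTER_CUBIC)
cv2.imwrite("pics/w5.png",np.hstack([a,b]))
E
```

```text
[0.58163838 0.16568236 0.1779071 ] [8.07984532 3.21903248 1.48498163] 0.2575435673872699
```

View pics/w5.png

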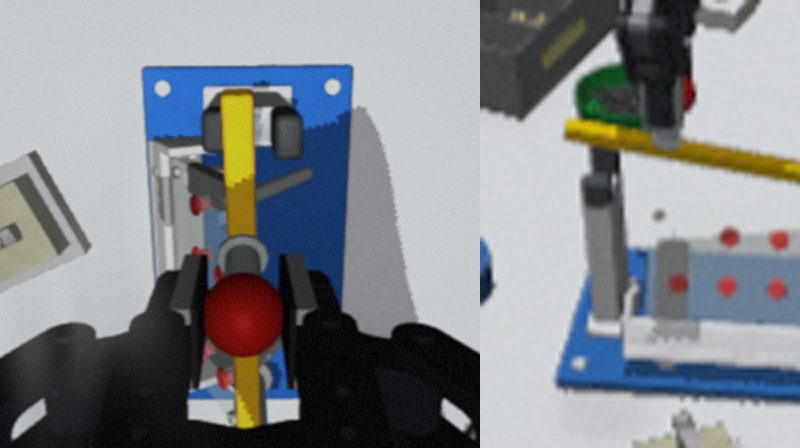

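The wrist view shows the lifted bar (end at (237,95)) about over the lip jaw at (213,130), with the back wall at (288,125). The side inset shows it well above the keeper. I still need a few mm towards the back wall, so I'll compute.

```bash
python3 - <<'E'
from h import *
c=np.load("w5.npz"); W=Cam(c["K"],c["eye"],c["attitude"])
raw=lambda p:[(p[0]+.5)/1.6-.5+130,(p[1]+.5)/1.6-.5+90]
print("back wall inner/outer",inv(CR,W.onz([raw((273,118)),raw((301,118))],.131)))
print("lip outer",inv(CR,W.onz([raw((203,130))],.117)))
print("bar end edges", inv(CR,W.onz([raw((221,95)),raw((254,95))],.108+.196*.2)))
print("tcp",inv(CR,[.5817,.165,.178]), "knob blob", inv(CR,W.onz([raw((243,315))],.171)))
E
```

```text
back wall inner/outer [[-0.00592252 -0.09581109  0.131     ]
 [-0.01528246 -0.09576562  0.131     ]]
lip outer [[ 0.01870816 -0.08992171  0.117     ]]
bar end edges [[ 0.0106321  -0.10463679  0.1472    ]
 [ 0.00078823 -0.10458921  0.1472    ]]
tcp [[ 0.0043528  -0.04717068  0.178     ]] knob blob [[ 0.00436754 -0.04490048  0.171     ]]
```

>>> jog_arm(deltas=[[0.0013,-0.0034,0,0,0,0,0.15],[0,0,0,0,0,0,0.15],[0.0024,0.0006,-0.0066,0,0,0,0.15],[0.0024,0.0006,-0.0066,0,0,0,0.15],[0,0,0,0,0,0,0.15]])

```text
t: 13.95
eef_pos: [0.5874, 0.1643, 0.1639]
tool_rot: [-0.0, 0.993, 0.115, 0.004]
contact_force: [8.2, 1.7, 1.6]
gripper_width: 0.257
grasp_force: 27.7
```

```bash
python3 - <<'E'
from h import *
from station import bot
o=bot.get_obs();print(inv(CR,o["eef_pos"]),o["contact_force"],o["gripper_width"])
E
```

```text
[[ 0.00236024 -0.05259166  0.16392406]] [8.16786497 1.68681984 1.61648201] 0.2573712588169386
```

>>> jog_arm(deltas=[[0.0003,-0.001,0,0,0,0,0.15],[0.0024,0.0006,-0.0066,0,0,0,0.15],[0.002,0.0004,-0.0055,0,0,0,0.15],[0,0,0,0,0,0,0.15]])

```text
t: 14.35
eef_pos: [0.5911, 0.1642, 0.1518]
tool_rot: [-0.0, 0.993, 0.115, 0.003]
contact_force: [5.7, 2.5, -0.0]
gripper_width: 0.259
grasp_force: 28.2
```

>>> jog_arm(deltas=[[0.0005,0.0001,-0.002,0,0,0,0.15],[0,0,0,0,0,0,0.15]])

```text
t: 14.55
eef_pos: [0.5913, 0.1643, 0.1514]
tool_rot: [-0.0, 0.993, 0.115, 0.003]
contact_force: [0.7, 0.6, 13.5]
gripper_width: 0.254
grasp_force: 29.0
```

>>> jog_arm(deltas=[[0,0,0.001,0,0,0,0.3],[0,0,0,0,0,0,0.45],[0,0,0,0,0,0,0.6],[0,0,0,0,0,0,0.6],[0,0,0.03,0,0,0,0.6],[0,0,0.04,0,0,0,0.6],[0,0,0.04,0,0,0,0.6],[0,-0.03,0.03,0,0,0,0.6],[0,-0.03,0.03,0,0,0,0.6],[0,0,0,0,0,0,0.6]])

```text
t: 15.55
eef_pos: [0.5914, 0.0991, 0.325]
tool_rot: [0.001, 0.994, 0.112, 0.004]
contact_force: [0.2, -0.6, 0.2]
gripper_width: 0.598
grasp_force: 0.0
```

```bash
python3 - <<'E'
from h import *
from station import bot
c=bot.read_camera("wrist"); s=bot.read_camera("side")
rb=[b for b in reds(s) if 200<b[0][0]<320 and 220<b[0][1]<300]; print("side",rb)
f=lambda n,y,u: slot(CR,.0185,-.001,.0587,28,n=n,y=y,u=u)[0]
print("plate pred side",side.proj([f(.005,y,-.005) for y in(-.042,.042)]+[f(.005,.042,.023)]).round(1).tolist())
k=lambda ph:pose(CR,[.001,.088-.14*np.cos(ph)+.036*np.sin(ph),.108+.14*np.sin(ph)+.036*np.cos(ph)])[0]
print("knob pred",side.proj([k(0),k(.08)]).round(1).tolist(), bot.get_obs()["contact_force"])
a=cv2.resize(c["img"][:,100:480,::-1],(400,442),interpolation=cv2.INTER_CUBIC)
b=cv2.resize(s["img"][195:305,200:320-21,::-1],(398,442),interpolation=cv2.INTER_CUBIC)
cv2.imwrite("pics/fin.png",np.hstack([a,b]))
E
```

```text
side [([234.6, 226.0], 74), ([251.7, 253.7], 15), ([264.5, 254.5], 16), ([276.6, 255.4], 15), ([239.0, 265.4], 17), ([251.5, 266.0], 16), ([263.7, 266.5], 14), ([276.4, 267.6], 15)]
plate pred side [[238.5, 264.6], [275.7, 266.9], [276.2, 254.6]]
knob pred [[234.5, 226.5], [235.8, 222.5]] [-0.57825468  1.17054768  0.08636641]
```

View pics/fin.png

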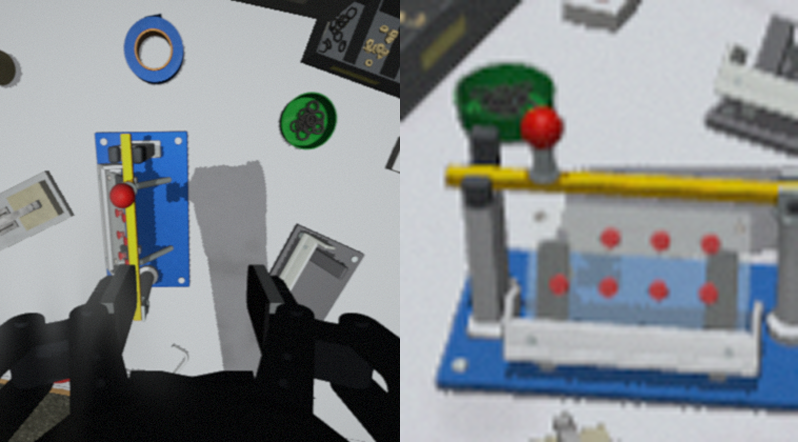

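The picture shows the bar lying between the keeper jaws, with the knob at (542,127) in the inset. Its side pixel (234.6,226.0) matches the prediction for level (226.5; riding on the lip would give 222.5). The plate's seals sit within about 1 px of home, and the gripper is clear.

```bash
python3 -c "
from station import bot
print(bot.hand_in())"
```

```text
the job is handed in; nothing more can be done
None
```

I handed the job in at about 16 s: the plate stands home in the cradle slot, the latch bar is down in the keeper's notch, and the arm is clear and touching nothing. This comes from my own camera and force readings, because the hand-in returned no verdict.

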